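Find the socket cover that rocks and push it open

TASK

The steamer needs power, but only one of the four identical covers in the table's service trunking has sockets under it: press the ribbed rear part of the covers with a fingertip until you find the one that rocks. Push that cover up and over with the fingers until it stands fully open, upright or leaning back away from you, and leave the other three shut. Do not take hold of or lift anything, and do not shift the food, dishes and chopsticks around it.

Things in the scene. Friction and masses are not known exactly. Their poses are not given: they have to be found in the camera images.
- trunking: Table-top service trunking, fixed: a grey metal box 170 mm deep (its x) by 560 long (its y) by 90 high, walls 13. Origin: centre of its underside. Its x points away from the robot, give or take its yaw; z up. Four identical steel covers lie flush in its top in a row along y, 110 mm apart, gaps 2 mm; beyond them are flat ends 60 mm long, the one at -y with the sauce dish on it.
- cover_a_hinge (a point): Cover a, first from the left seen from the robot (+y end): middle of its hinge line, 2.5 mm below the upper face, 87.5 above the table. Axes turn with the cover; shut, they are parallel to the trunking's. Plate 140 x 98 x 5 mm: from the hinge line 85 mm to -x (front, towards the robot) and 55 mm to +x (rear, with three dark ribs 60 mm long at x = 25, 33 and 41 mm: press there).
- cover_a (a joint): Tilt of cover a: 0 rad shut and flush (it cannot go lower); grows as the rear goes down and the front rises; 1.57 upright; 1.8 leaning back, away from the robot, on its stop. In one bay, not known beforehand, the sockets lie low: its cover rocks when its ribs are pressed with about 3 to 6 N.
- cover_b_hinge (a point): Cover b, second from the left: middle of its hinge line, 2.5 mm below the upper face, 87.5 above the table. Axes turn with the cover; shut, they are parallel to the trunking's. Plate 140 x 98 x 5 mm: from the hinge line 85 mm to -x (front, towards the robot) and 55 mm to +x (rear, with three dark ribs 60 mm long at x = 25, 33 and 41 mm: press there).
- cover_b (a joint): Tilt of cover b: 0 rad shut and flush (it cannot go lower); grows as the rear goes down and the front rises; 1.57 upright; 1.8 leaning back, away from the robot, on its stop. Three of the four bays are filled by blanking cassettes to 1 mm below the plate: their covers give at most 1 to 2 mm at the ribs (and may stay tilted by 0.02 to 0.05 rad), then are solid.
- cover_c_hinge (a point): Cover c, third from the left: middle of its hinge line, 2.5 mm below the upper face, 87.5 above the table. Axes turn with the cover; shut, they are parallel to the trunking's. Plate 140 x 98 x 5 mm: from the hinge line 85 mm to -x (front, towards the robot) and 55 mm to +x (rear, with three dark ribs 60 mm long at x = 25, 33 and 41 mm: press there).
- cover_c (a joint): Tilt of cover c: 0 rad shut and flush (it cannot go lower); grows as the rear goes down and the front rises; 1.57 upright; 1.8 leaning back, away from the robot, on its stop. The one that rocks dips freely, stays at whatever tilt it is left (hinge friction 0.07 N m) and weighs 0.19 kg.
- cover_d_hinge (a point): Cover d, rightmost (-y end): middle of its hinge line, 2.5 mm below the upper face, 87.5 above the table. Axes turn with the cover; shut, they are parallel to the trunking's. Plate 140 x 98 x 5 mm: from the hinge line 85 mm to -x (front, towards the robot) and 55 mm to +x (rear, with three dark ribs 60 mm long at x = 25, 33 and 41 mm: press there).
- cover_d (a joint): Tilt of cover d: 0 rad shut and flush (it cannot go lower); grows as the rear goes down and the front rises; 1.57 upright; 1.8 leaning back, away from the robot, on its stop. Its rear edge has 55 mm of room below it when it rocks.
- tub: Clear plastic food tub of dumplings, 140 by 200 by 50 mm, loose, beyond the left end of the trunking. Origin: centre of its underside. Leave alone.
- tub_lid: Clear plastic tub lid lying flat with two dumplings on it, 146 by 206 mm, 10 mm high (dumplings 35 mm), loose, beyond the right end of the trunking. Origin: centre of its underside. Leave alone.
- chopstick_a: Wooden chopstick, 240 mm long along its y, 7 mm thick, lying on the table in front of the trunking. Origin: middle of its length, underside. Leave alone.
- chopstick_b: The second chopstick, alike, beside the first. Leave alone.
- filling_bowl: White bowl of filling, 110 mm across, 55 mm high, loose, behind the trunking. Origin: centre of its underside. Leave alone.
- soy_bottle: Amber bottle with a red cap, 60 mm across, 150 mm high, loose, behind the trunking. Origin: centre of its underside. Leave alone.
- sauce_dish: Small blue sauce dish, 52 mm across, 20 mm high, loose, standing on the trunking's flat end at -y, 90 mm above the table. Origin: centre of its underside. Leave alone.
- wrapper_stack: Stack of round dough wrappers, 90 mm across, 18 mm high, in front of the trunking, to the right. Origin: centre of its underside. Leave alone.

How it is judged:
On the way, in this order (a step that is already met when the one before it is completed fails the run):
1. one cover has rocked: its front has risen by at least 0.2 rad (value of joint any of cover_a, cover_b, cover_c, cover_d above 0.2 rad), for 0.1 s.
2. that cover stands open, upright or beyond (at least 1.5 rad), the other three shut (((value of joint cover_a above 1.5 rad and value of joint each of cover_b, cover_c, cover_d below 0.1 rad) or (value of joint cover_b above 1.5 rad and value of joint each of cover_a, cover_c, cover_d below 0.1 rad) or (value of joint cover_c above 1.5 rad and value of joint each of cover_a, cover_b, cover_d below 0.1 rad) or (value of joint cover_d above 1.5 rad and value of joint each of cover_a, cover_b, cover_c below 0.1 rad))), for 0.2 s.
At the end, for the whole second after the job is handed in: One cover stands open and still at 1.5 rad (86 degrees) or more; the other three are shut (under 0.1 rad) (((value of joint cover_a above 1.5 rad and value of joint each of cover_b, cover_c, cover_d below 0.1 rad) or (value of joint cover_b above 1.5 rad and value of joint each of cover_a, cover_c, cover_d below 0.1 rad) or (value of joint cover_c above 1.5 rad and value of joint each of cover_a, cover_b, cover_d below 0.1 rad) or (value of joint cover_d above 1.5 rad and value of joint each of cover_a, cover_b, cover_c below 0.1 rad)) and velocity of joint cover_a between -0.1 and 0.1 rad/s and velocity of joint cover_b between -0.1 and 0.1 rad/s and velocity of joint cover_c between -0.1 and 0.1 rad/s and velocity of joint cover_d between -0.1 and 0.1 rad/s); the robot touches nothing.
It fails at once if a tub, lid, chopstick, bowl, bottle, dish or the wrapper stack is shifted by more than 30 mm or lifted (distance of any of tub, tub_lid, chopstick_a, chopstick_b, filling_bowl, soy_bottle, sauce_dish, wrapper_stack from where it was at the start of the episode above 0.03 m).
It fails at once if the bottle is tipped (angle between soy_bottle's own z axis and vertical above 0.4 rad).
It fails at once if a tilted cover is taken between the fingers ((value of joint cover_a above 0.1 rad and z of the grasp point in the frame of cover_a_hinge between -0.004 and 0.004 m and x of the grasp point in the frame of cover_a_hinge between -0.09 and 0.06 m and y of the grasp point in the frame of cover_a_hinge between -0.052 and 0.052 m) or (value of joint cover_b above 0.1 rad and z of the grasp point in the frame of cover_b_hinge between -0.004 and 0.004 m and x of the grasp point in the frame of cover_b_hinge between -0.09 and 0.06 m and y of the grasp point in the frame of cover_b_hinge between -0.052 and 0.052 m) or (value of joint cover_c above 0.1 rad and z of the grasp point in the frame of cover_c_hinge between -0.004 and 0.004 m and x of the grasp point in the frame of cover_c_hinge between -0.09 and 0.06 m and y of the grasp point in the frame of cover_c_hinge between -0.052 and 0.052 m) or (value of joint cover_d above 0.1 rad and z of the grasp point in the frame of cover_d_hinge between -0.004 and 0.004 m and x of the grasp point in the frame of cover_d_hinge between -0.09 and 0.06 m and y of the grasp point in the frame of cover_d_hinge between -0.052 and 0.052 m)).
It also fails if it takes over 58 s, if anything falls off the work surface, if the arm or the gripper's body presses on something with over 40 N, if the wrist force passes 120 N, or if a joint passes its speed limit or range.

ROBOT

A 7-joint arm with a two-finger parallel gripper is mounted at the origin on the work surface. World frame = base frame: x ahead of the robot, y to its left, z up, the work surface at z = 0. Lengths are in m, angles in rad, forces in N, time in s.
With the tool pointing down it reaches from about 0.425 to 0.875 m from the base axis. Payload 8.4 kg.
Tool frame: the origin (TCP) lies between the finger pads; the fingertips stand 19 mm ahead of it and the grasp point (between the pads) is the TCP; y points along the fingers, x is the direction in which the jaws open and shut, and the axes are right-handed (so a half turn about y gives the same grasp; the last joint's range is limited). The gripper opens to 85 mm and grips with 20 to 120 N. Pads are 22 mm wide; open, the fingers measure 114 mm over their backs; the gripper's body (76 mm by 85 mm) begins 54 mm behind the grasp point. The pads swing forward as they close: fully open they stand 13 mm farther back than shut.
Start: joints at [-1.229, 0.333, 0.04, 1.465, -0.013, 1.343, -0.059], TCP at [0.277, 0.588, 0.25] pointing down, gripper open.
Joint ranges: [-2.58, 2.58], [-0.38, 2.09], [-1.3, 1.39], [0.25, 2.4], [-1.5, 4.64], [0.08, 2.09], [-2.65, 2.65]. Speed limits (rad/s): [2.22, 2.22, 2.79, 2.79, 3.14, 3.14, 3.14].

INTERFACE

Orientations are given as a unit quaternion [x, y, z, w].
In Python, from workcell import arm gives the robot as it stands. Calls block until the motion is done:
- arm.move_ptp(position, orientation): joint-space move of the TCP to a pose.
- arm.line_to(position, orientation=None, max_speed=0.15, stop_force=None): straight line of the TCP; orientation=None keeps the orientation; max_speed is the mean speed in m/s. With stop_force (N) it stops when the force on the tool has changed by that much, and returns True; else False.
- arm.goto_joints(angles): joint-space move.
- arm.gripper_to(opening, squeeze=None): finger opening in m; squeeze is the grip in N (None keeps the last); returns when the fingers have stopped.
- arm.hold(seconds).
- arm.ik(position, orientation): joint angles nearest the present ones, or None.
- arm.read_state(): the state.
- arm.snapshot(name): name is "side" or "top" or "wrist"; returns a dict with "image" (384x512x3 uint8, red, green, blue), "camera_matrix" (3x3 intrinsics, pixels), "dist_coeffs" ([k1, k2, p1, p2, k3] as OpenCV has them; the pictures are not rectified), "eye" and "attitude" of the camera in the world. Camera axes: x right, y down, z forward; pixel columns grow to the right and rows downward; lengths in m; the calibration is good to about 2 mm. A picture is of the moment at which its call begins. There is no depth.
A pose or a line that the arm cannot do raises arm.PlanningError and nothing moves.
- arm.sign_off(): hands the job in, once; it reports no verdict.
The state is a dict: "time_s": time; "qpos": joint angles; "qd": joint speeds; "effort": joint torques, N m; "ee_pos": TCP position; "eef_rot": TCP orientation; "ft_force": force on the tool from outside, world axes, zero at the start; "torque": the same for the moment, N m; "finger_gap": finger opening in m.
Only numpy, scipy, OpenCV 4.12 (cv2) and the standard library are available. Lean on these libraries where they do the work, as an engineer would, in place of code of your own. Each camera call takes 0.05 s, during which the arm holds its last target.

## Working session

There is one attempt and no reset: what is moved stays moved. The work goes in short steps, each a Python script; the robot and the scene stay as the last script left them, time stands still between calls to the robot, and variables do not carry over. Pictures are saved under pics/ and viewed, and the job is handed in when it is done.

```bash
ls; mkdir -p pics; cat > h.py <<'E'
import numpy as np, cv2
from workcell import arm
from scipy.spatial.transform import Rotation as R
def snap(n,f):
    s=arm.snapshot(n); cv2.imwrite('pics/'+f+'.png',cv2.cvtColor(s['image'],cv2.COLOR_RGB2BGR))
    np.save('pics/'+f+'.npy',s,allow_pickle=True); return s
def rot(s):
    a=np.array(s['attitude'],float)
    return a if a.shape==(3,3) else R.from_quat(a).as_matrix()
def cast(s,px,z):
    px=np.array(px,float).reshape(-1,1,2)
    u=cv2.undistortPoints(px,np.array(s['camera_matrix']),np.array(s['dist_coeffs'])).reshape(-1,2)
    d=np.c_[u,np.ones(len(u))]@rot(s).T
    e=np.array(s['eye']); t=(z-e[2])/d[:,2]
    return e+d*t[:,None]
def proj(s,P):
    Rm=rot(s); rv=cv2.Rodrigues(Rm.T)[0]; t=-Rm.T@np.array(s['eye'])
    return cv2.projectPoints(np.array(P,float).reshape(-1,3),rv,t,np.array(s['camera_matrix']),np.array(s['dist_coeffs']))[0].reshape(-1,2)
E
python3 - <<'E'
from h import *
for n in ['side','top','wrist']:
    s=snap(n,n+'0'); print(n,s['eye'],np.array(s['attitude']).tolist())
print(arm.read_state())
E
```

```text
pics
side [ 0.13823462 -0.79619078  0.83835209] [0.8700622198886642, -0.22885337665138736, 0.1013059370180443, -0.4246822019375948]
top [0.46380835 0.01045878 1.00248756] [-0.7048620734735822, 0.7067381212443882, -0.04308832241090515, 0.042826181598278806]
wrist [0.2135796  0.61782875 0.37302751] [0.8362444646216475, 0.5300424966747583, 0.07453666698067167, 0.11914038938938956]
{'time_s': 0.15, 'qpos': array([-1.22920761,  0.33375294,  0.03986213,  1.46603934, -0.01342213,
        1.34329743, -0.05849842]), 'qd': array([ 1.09705552e-04, -2.03331625e-03,  1.54511954e-03, -3.26809560e-03,
       -5.73898767e-05,  7.50963809e-04, -1.07954562e-04]), 'effort': array([ 3.26522997e-03, -6.59045005e+01,  1.36746101e+00, -4.05870616e+01,
        1.68096414e-02,  9.55895899e-03, -6.03864964e-05]), 'ee_pos': array([0.27719179, 0.58757945, 0.24963669]), 'eef_rot': array([ 0.59746329,  0.37823943, -0.37895335, -0.59696475]), 'ft_force': array([-0.28883572, -0.22111939,  0.20270102]), 'torque': array([-0.01272884,  0.0489351 , -0.00439318]), 'finger_gap': 0.08526367975229678}
```

View pics/top0.png

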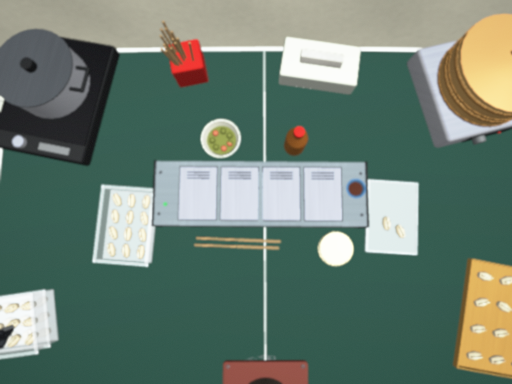

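View pics/side0.png

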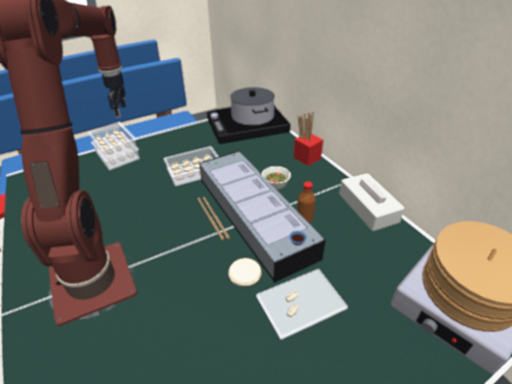

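The top view shows four light covers at about x 179–342, y 166–221, with ribs at the rear (y≈174). The bottle is at (296,140), the bowl at (221,138) and the dish at (356,188). Next I'll measure the covers.

```bash
python3 - <<'E'
from h import *
s=np.load('pics/top0.npy',allow_pickle=True).item(); im=s['image']
g=cv2.cvtColor(im,cv2.COLOR_RGB2GRAY); h=cv2.cvtColor(im,cv2.COLOR_RGB2HSV)
cv2.imwrite('pics/crop.png',cv2.resize(im[100:280,85:425,::-1],None,fx=2.3,fy=2.3,interpolation=cv2.INTER_CUBIC))
print(g[195,150:372:1].tolist())
print(im[195,200],im[195,172],im[195,165])
m=(g>195).astype(np.uint8); m[:155]=0;m[230:]=0;m[:,:160]=0;m[:,360:]=0
n,l,st,c=cv2.connectedComponentsWithStats(m,connectivity=4)
for i in range(1,n):
    if st[i,4]>300:
        cnt=cv2.findContours((l==i).astype(np.uint8),0,2)[0][0]; r=cv2.minAreaRect(cnt)
        b=cast(s,cv2.boxPoints(r),.09)
        print(st[i],r,cast(s,[r[0]],.09)[0].round(4),b[:,:2].round(4).tolist())
# bottle/bowl
for nm,p,z in [('bottlecap',(299,132),.15),('bottlebase',(296,150),.0),('bowl',(221,138),.055),('dish',(356,188),.11)]: print(nm,cast(s,[p],z)[0].round(3))
E
```

```text
[236, 237, 214, 143, 119, 155, 180, 184, 185, 185, 185, 185, 185, 185, 185, 184, 185, 186, 184, 185, 184, 185, 185, 186, 185, 184, 184, 178, 174, 199, 221, 226, 226, 224, 224, 225, 225, 225, 226, 226, 227, 227, 226, 224, 224, 224, 224, 225, 224, 225, 225, 225, 226, 226, 226, 227, 226, 226, 226, 225, 225, 226, 226, 227, 226, 215, 185, 175, 182, 177, 178, 205, 223, 227, 226, 225, 224, 224, 225, 225, 225, 227, 227, 227, 226, 224, 224, 225, 225, 224, 225, 225, 225, 225, 226, 226, 226, 227, 226, 226, 225, 225, 225, 226, 226, 227, 227, 221, 204, 189, 186, 193, 208, 221, 226, 226, 225, 224, 224, 225, 225, 225, 226, 226, 227, 227, 226, 224, 224, 225, 225, 224, 225, 225, 226, 225, 225, 226, 226, 227, 226, 225, 225, 226, 226, 226, 226, 226, 221, 198, 172, 172, 172, 166, 190, 217, 226, 226, 225, 223, 224, 225, 225, 225, 225, 227, 227, 227, 225, 224, 224, 225, 224, 224, 225, 224, 226, 225, 226, 226, 227, 226, 226, 225, 225, 226, 225, 226, 227, 226, 216, 181, 166, 179, 183, 185, 186, 183, 175, 164, 150, 134, 118, 109, 101, 96, 96, 99, 103, 109, 119, 137, 155, 170, 175, 155, 115, 133, 203, 237, 23
[... 231 characters left out ...]
803] ((239.5, 193.0), (52.0, 37.0), 90.0) [0.5676 0.0659 0.09  ] [[0.6373, 0.1155], [0.6371, 0.017], [0.4991, 0.0172], [0.4993, 0.1139]]
[ 262  168   38   52 1804] ((280.4999694824219, 193.49998474121094), (50.99999237060547, 36.99999237060547), 90.0) [ 0.566  -0.0422  0.09  ] [[0.6343, 0.0063], [0.6341, -0.0921], [0.4988, -0.0899], [0.4991, 0.0068]]
[ 304  168   38   52 1728] ((322.5959167480469, 193.50860595703125), (51.75424575805664, 36.2258415222168), 88.78113555908203) [ 0.5656 -0.1533  0.09  ] [[0.634, -0.1053], [0.6359, -0.202], [0.4984, -0.2007], [0.4967, -0.1057]]
bottlecap [ 0.715 -0.087  0.15 ]
bottlebase [ 0.705 -0.094  0.   ]
bowl [0.726 0.12  0.055]
dish [ 0.578 -0.237  0.11 ]
```

View pics/crop.png

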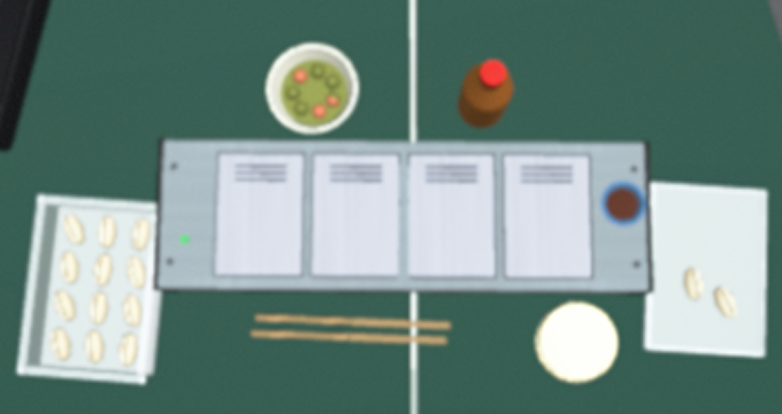

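Cover centres are 110 mm apart and 138 mm deep, with yaw about -0.011, which matches the given sizes. Next I check orientation and IK, then go above cover a.

```bash
cat >> h.py <<'E'
YAW=-0.011
ex=np.array([np.cos(YAW),np.sin(YAW),0]); ey=np.array([-np.sin(YAW),np.cos(YAW),0])
C=dict(a=(.5692,.1768),b=(.568,.0662),c=(.5668,-.0432),d=(.5656,-.1533))
C={k:np.array([v[0],v[1],0.]) for k,v in C.items()}
H={k:v+.015*ex for k,v in C.items()}
def quat(sgn=1):
    y=np.array([0,0,-1.]); x=sgn*ey; z=np.cross(x,y)
    return R.from_matrix(np.c_[x,y,z]).as_quat()
def pt(k,dx,tipz,dy=0): 
    p=H[k]+dx*ex+dy*ey; return np.array([p[0],p[1],tipz+.019])
E
python3 - <<'E'
from h import *
st=arm.read_state(); print(R.from_quat(st['eef_rot']).as_matrix().round(2))
for sg in(1,-1):
  for k in 'abcd':
    for z in (.2,.06): print(sg,k,z,np.round(arm.ik(pt(k,.038,z),quat(sg)),2).tolist() if arm.ik(pt(k,.038,z),quat(sg)) is not None else None)
E
```

```text
[[ 0.43 -0.   -0.9 ]
 [ 0.9  -0.    0.43]
 [-0.   -1.   -0.  ]]
1 a 0.2 [-0.6, 0.35, 0.33, 1.53, -0.12, 1.28, 1.3]
1 a 0.06 [-0.58, 0.47, 0.3, 1.67, -0.16, 1.03, 1.34]
1 b 0.2 [-0.55, 0.32, 0.47, 1.59, -0.15, 1.27, 1.5]
1 b 0.06 [-0.51, 0.45, 0.42, 1.73, -0.21, 1.01, 1.55]
1 c 0.2 [-0.52, 0.34, 0.66, 1.61, -0.21, 1.27, 1.73]
1 c 0.06 [-0.46, 0.47, 0.59, 1.75, -0.3, 1.02, 1.8]
1 d 0.2 [-0.49, 0.43, 0.89, 1.57, -0.35, 1.3, 2.01]
1 d 0.06 [-0.43, 0.57, 0.81, 1.71, -0.46, 1.06, 2.09]
-1 a 0.2 [-0.83, 0.39, 0.63, 1.54, -0.24, 1.29, -1.74]
-1 a 0.06 [-0.8, 0.52, 0.6, 1.68, -0.33, 1.04, -1.68]
-1 b 0.2 [-0.73, 0.35, 0.7, 1.6, -0.23, 1.28, -1.57]
-1 b 0.06 [-0.69, 0.49, 0.66, 1.74, -0.34, 1.03, -1.49]
-1 c 0.2 [-0.64, 0.37, 0.82, 1.61, -0.28, 1.28, -1.35]
-1 c 0.06 [-0.6, 0.53, 0.79, 1.75, -0.42, 1.04, -1.25]
-1 d 0.2 [-0.53, 0.45, 0.95, 1.58, -0.38, 1.31, -1.11]
-1 d 0.06 [-0.54, 0.65, 0.99, 1.72, -0.6, 1.11, -0.95]
```

```bash
cat >> h.py <<'E'
def probe(k,dx=.038):
    q=quat(1)
    arm.line_to(pt(k,dx,.102),q,max_speed=.15)
    arm.hold(.2); f0=arm.read_state()['ft_force']
    r=arm.line_to(pt(k,dx,.072),q,max_speed=.03,stop_force=8)
    s=arm.read_state(); print(k,'stopped',r,'tipz',round(s['ee_pos'][2]-.019,4),'df',(s['ft_force']-f0).round(2),'t',s['time_s'])
    return r
E
python3 - <<'E'
from h import *
arm.gripper_to(0.0)
arm.move_ptp(pt('a',.038,.16),quat(1))
print(arm.read_state()['ee_pos'],arm.read_state()['time_s'],arm.read_state()['finger_gap'])
snap('wrist','w1')
if probe('a'): arm.line_to(pt('a',.038,.115),max_speed=.15)
snap('wrist','w2'); print(arm.read_state()['time_s'])
E
```

```text
[0.62185638 0.17773688 0.17906178] 2.875 0.0004028387277167704
a stopped True tipz 0.0895 df [-2.4  -0.95  7.19] t 4.2167
4.5917
```

View pics/w1.png

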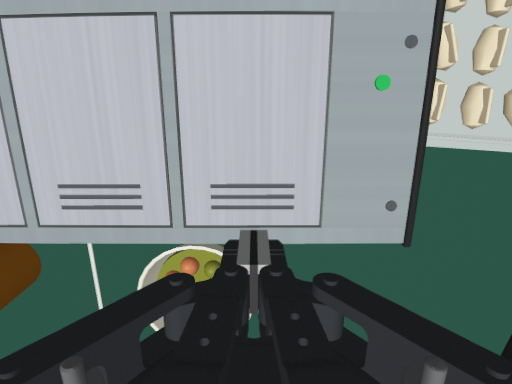

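View pics/w2.png

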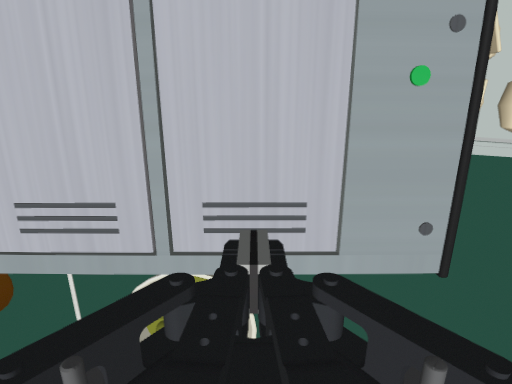

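The tip is around (254,250) and the ribs end at row 231, so it may sit a bit far to the rear. I'll locate cover a's ribs and edges from this closer view.

```bash
python3 - <<'E'
from h import *
for f,px in [('w2',[(254.5,205),(254.5,218),(254.5,230.5),(180,255),(340,254),(104,255)]),('w1',[(252,186),(252,197),(252,207),(185,229),(322,228),(100,186),(100,208),(180,14),(331,14)])]:
    s=np.load(f'pics/{f}.npy',allow_pickle=True).item()
    w=cast(s,px,.09); 
    for p,x in zip(px,w): d=x-H['a']; print(f,p,x[:2].round(4),'rel a',round(d@ex,4),round(d@ey,4))
    print('tip proj',proj(s,[pt('a',.038,.115 if f=='w2' else .16),pt('a',.038,.09)]).round(0).tolist())
E
```

```text
w2 (254.5, 205) [0.6094 0.1772] rel a 0.0252 0.0008
w2 (254.5, 218) [0.6174 0.1771] rel a 0.0332 0.0008
w2 (254.5, 230.5) [0.6252 0.177 ] rel a 0.041 0.0008
w2 (180, 255) [0.6407 0.1319] rel a 0.057 -0.0441
w2 (340, 254) [0.6412 0.2283] rel a 0.0564 0.0523
w2 (104, 255) [0.6404 0.0856] rel a 0.0572 -0.0904
tip proj [[253.0, 264.0], [253.0, 240.0]]
w1 (252, 186) [0.6095 0.1769] rel a 0.0253 0.0006
w1 (252, 197) [0.6177 0.1769] rel a 0.0335 0.0006
w1 (252, 207) [0.6253 0.1768] rel a 0.0411 0.0006
w1 (185, 229) [0.6421 0.1269] rel a 0.0584 -0.0491
w1 (322, 228) [0.6423 0.2285] rel a 0.0575 0.0525
w1 (100, 186) [0.6084 0.0681] rel a 0.0254 -0.1083
w1 (100, 208) [0.6251 0.0656] rel a 0.0421 -0.1106
w1 (180, 14) [0.4986 0.1335] rel a -0.0851 -0.044
w1 (331, 14) [0.4995 0.2271] rel a -0.0853 0.0495
tip proj [[250.0, 266.0], [251.0, 212.0]]
```

Ribs measure at 25/33/41 mm, so the hinge estimate is confirmed. Cover a was solid at about 7 N. Next: b, c and d.

```bash
python3 - <<'E'
from h import *
for k in 'bcd':
    if not probe(k): break
    arm.line_to(pt(k,.038,.115),max_speed=.15)
snap('side','s3'); snap('wrist','w3'); print(arm.read_state()['time_s'])
E
```

```text
b stopped True tipz 0.0895 df [-1.66 -0.66  6.36] t 6.2417
c stopped False tipz 0.0719 df [ 0.62 -0.8   0.52] t 8.8
8.9
```

View pics/s3.png

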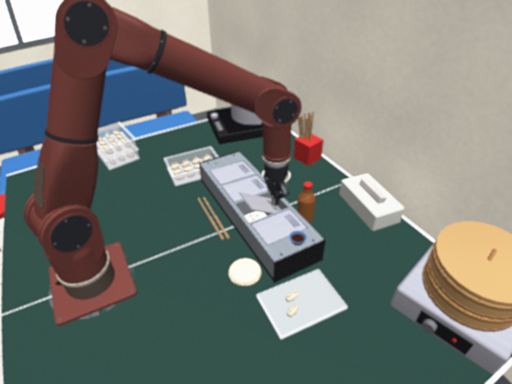

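View pics/w3.png

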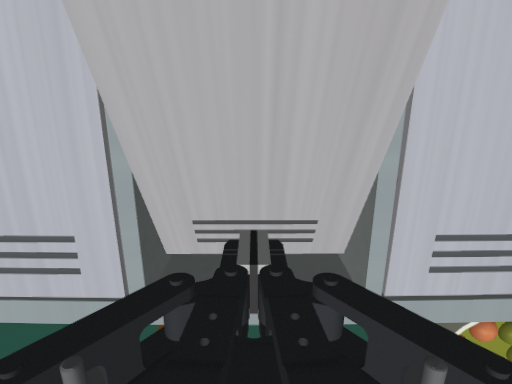

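Cover c rocks: the plate stands clearly tilted between b and d. I'll press a bit deeper, then push its front edge over from the front.

```bash
python3 - <<'E'
from h import *
q=quat(1)
print(arm.line_to(pt('c',.038,.062),q,max_speed=.03,stop_force=12), arm.read_state()['ee_pos'])
arm.line_to(pt('c',.040,.20),q,max_speed=.15)
arm.line_to(pt('c',-.12,.20),q,max_speed=.2)
snap('side','s4'); snap('wrist','w4'); print(arm.read_state()['time_s'])
E
python3 -c "
import cv2;i=cv2.imread('pics/s4.png');cv2.imwrite('pics/s4c.png',cv2.resize(i[130:290,170:370],None,fx=3.5,fy=3.5,interpolation=2))"
```

```text
False [ 0.61937798 -0.0437631   0.08047499]
11.5
```

View pics/s4c.png

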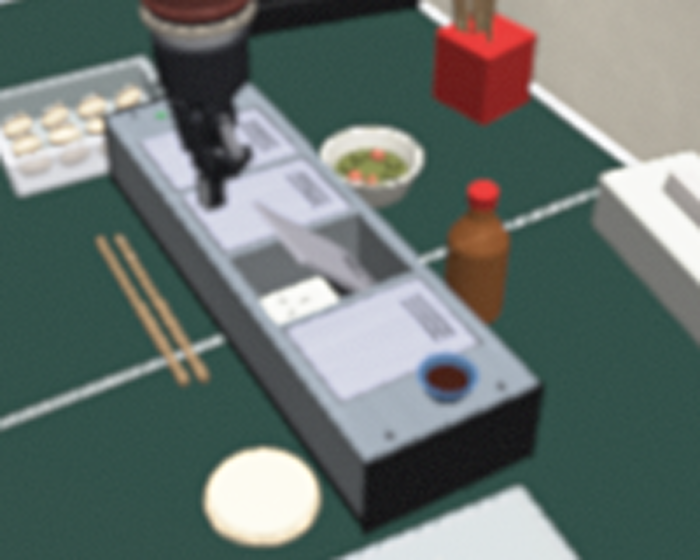

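View pics/w4.png

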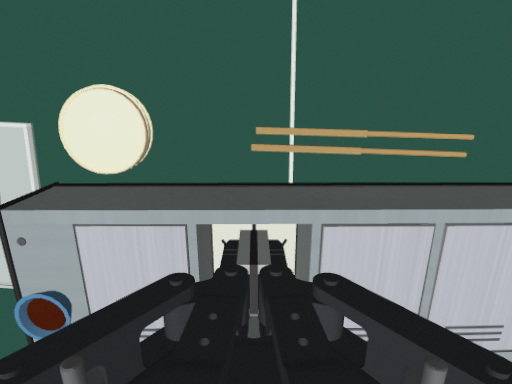

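Cover c stays tilted at roughly 0.75 rad (crop around (310,240)), with the sockets visible below it. The finger is in front of its edge with nothing in the way. Now I push it over.

```bash
python3 - <<'E'
from h import *
q=quat(1)
arm.line_to(pt('c',-.12,.1125),q,max_speed=.15)
arm.hold(.1); f0=arm.read_state()['ft_force']
def rep(r):
    s=arm.read_state(); print(r,(s['ee_pos']-H['c']).round(4),(s['ft_force']-f0).round(2),s['time_s'])
rep(arm.line_to(pt('c',-.045,.1125),q,max_speed=.05,stop_force=20))
snap('side','s5')
rep(arm.line_to(pt('c',-.020,.1375),q,max_speed=.05,stop_force=20))
rep(arm.line_to(pt('c',-.008,.1375),q,max_speed=.04,stop_force=20))
snap('side','s6')
E
python3 -c "
import cv2,numpy as np
a=[cv2.resize(cv2.imread(f'pics/{n}.png')[130:290,200:350],None,fx=2.6,fy=2.6,interpolation=2) for n in('s5','s6')]
cv2.imwrite('pics/s56.png',np.hstack(a))"
```

```text
True [-0.0672  0.0007  0.1314] [-6.37 -0.55  6.88] 13.3583
True [-0.0623  0.0008  0.1355] [-6.67  0.82  8.76] 13.825
True [-0.0591  0.0007  0.1379] [-4.63  0.64  9.56] 14.3
```

View pics/s56.png

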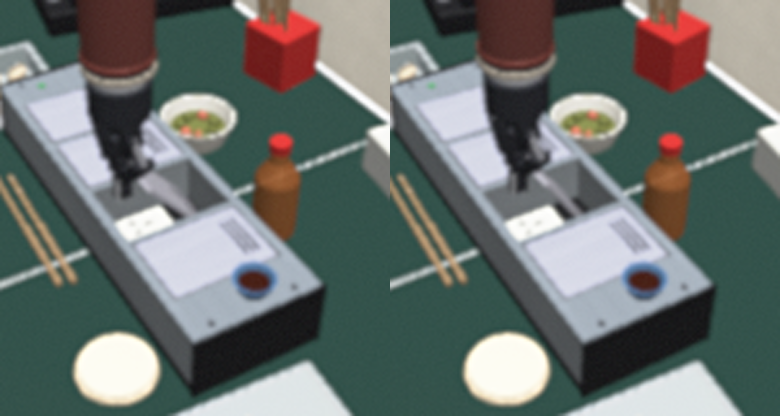

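The finger has contact, but the push is jamming because friction on the rising edge works against me. I'll follow the edge's arc instead.

```bash
python3 - <<'E'
from h import *
q=quat(1); s=arm.read_state(); p0=s['ee_pos']; print((p0-H['c']).round(4),s['ft_force'].round(1))
arm.hold(.3); s=arm.read_state(); print(s['ft_force'].round(1))
th0=np.arccos((-(p0-H['c'])@ex-.011)/.085); print('th0',th0)
for th in np.arange(th0+.08,1.30,.08):
    p=H['c']+ex*(-.085*np.cos(th)-.009)+np.array([0,0,p0[2]+.085*(np.sin(th)-np.sin(th0))+.002])
    r=arm.line_to(p,q,max_speed=.06,stop_force=35)
    s=arm.read_state(); print(round(th,2),r,(s['ee_pos']-H['c']).round(4),s['ft_force'].round(1),s['time_s'])
    if r: break
snap('side','s7')
E
python3 -c "
import cv2
cv2.imwrite('pics/s7c.png',cv2.resize(cv2.imread('pics/s7.png')[130:290,200:350],None,fx=3.5,fy=3.5,interpolation=2))"
```

```text
[-0.0594  0.0007  0.1378] [-5.1  0.5  8.9]
[-6.1  0.8  8. ]
th0 0.9654599505964659
1.05 False [-0.0511  0.0006  0.1435] [0.3 0.6 0.3] 14.975
1.13 False [-0.0452  0.0005  0.1467] [ 0.2  0.6 -0.6] 15.2417
1.21 False [-0.0389  0.0005  0.1494] [-0.2 -0.4  0.6] 15.5083
1.29 False [-0.0325  0.0003  0.1516] [-0.   0.4 -0.3] 15.775
```

View pics/s7c.png

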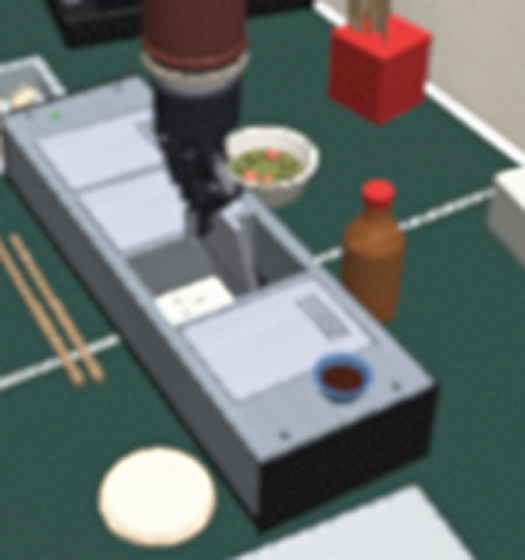

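That works: the cover is rising with hardly any force. I'll carry on to upright and slightly past it, then back away.

```bash
python3 - <<'E'
from h import *
q=quat(1); z0=arm.read_state()['ee_pos'][2]; r=False
path=[(-.022,.154),(-.014,.156),(-.006,.157)]
for dx,z in path:
    p=H['c']+ex*dx; p[2]=z
    r=arm.line_to(p,q,max_speed=.05,stop_force=25)
    s=arm.read_state(); print(r,(s['ee_pos']-H['c']).round(4),s['ft_force'].round(1),s['time_s'])
    if r: break
snap('side','s8'); snap('top','t8')
p=H['c']-ex*.06; p[2]=.157; arm.line_to(p,q,max_speed=.1)
p=H['c']-ex*.13; p[2]=.25; arm.line_to(p,q,max_speed=.2)
snap('side','s9'); snap('wrist','w9'); snap('top','t9')
print(arm.read_state()['time_s'])
import cv2
a=[cv2.resize(cv2.imread(f'pics/{n}.png')[130:290,200:350],None,fx=2.6,fy=2.6,interpolation=2) for n in('s8','s9')]
cv2.imwrite('pics/s89.png',np.hstack(a))
E
```

```text
False [-0.0216  0.0002  0.154 ] [ 0.2  0.9 -0.4] 16.2
False [-1.360e-02  1.000e-04  1.561e-01] [-1.   0.3  0.6] 16.5167
False [-0.0056  0.      0.157 ] [-0.2 -0.2  0.4] 16.825
18.5
```

View pics/s89.png

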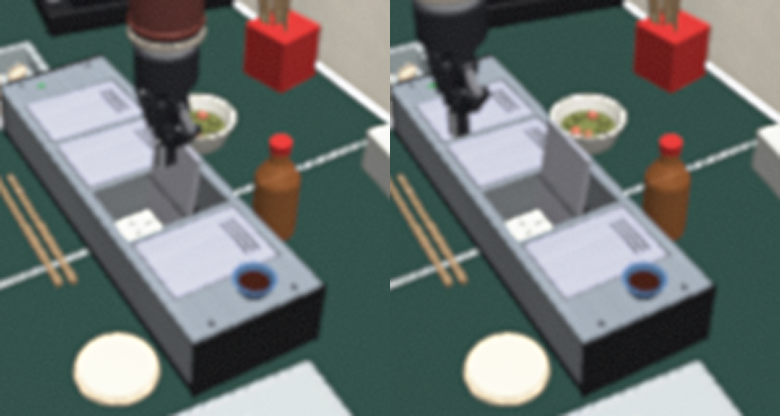

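View pics/t9.png

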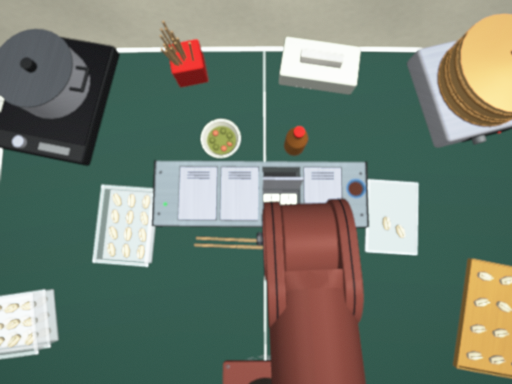

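The cover stands at or slightly past upright. I'll check its angle with predicted top-edge corners in the side view.

```bash
python3 - <<'E'
from h import *
s=np.load('pics/s9.npy',allow_pickle=True).item()
for th in (1.4,1.5,1.57,1.65,1.72,1.8):
    e=H['c']-ex*.085*np.cos(th)+np.array([0,0,.0875+.085*np.sin(th)])
    print(th,proj(s,[e+.049*ey,e-.049*ey]).round(1).tolist())
im=s['image'][:,:,::-1][150:230,240:320]
cv2.imwrite('pics/z9.png',cv2.resize(im,None,fx=7,fy=7,interpolation=cv2.INTER_CUBIC))
st=np.load('pics/t9.npy',allow_pickle=True).item()
for th in (1.4,1.5,1.57,1.65,1.72,1.8):
    e=H['c']-ex*.085*np.cos(th)+np.array([0,0,.0875+.085*np.sin(th)])
    print(th,proj(st,[e+.049*ey,e-.049*ey]).round(1).tolist())
cv2.imwrite('pics/z9t.png',cv2.resize(st['image'][:,:,::-1][155:230,250:320],None,fx=7,fy=7,interpolation=cv2.INTER_CUBIC))
E
```

```text
1.4 [[253.6, 177.4], [268.9, 194.0]]
1.5 [[255.9, 176.4], [271.2, 192.8]]
1.57 [[257.5, 175.8], [272.9, 192.2]]
1.65 [[259.3, 175.3], [274.8, 191.6]]
1.72 [[260.9, 174.9], [276.5, 191.1]]
1.8 [[262.6, 174.6], [278.3, 190.8]]
1.4 [[262.4, 189.0], [303.2, 189.3]]
1.5 [[262.5, 185.5], [303.2, 185.8]]
1.57 [[262.5, 183.0], [303.2, 183.3]]
1.65 [[262.5, 180.2], [303.2, 180.6]]
1.72 [[262.5, 177.8], [303.1, 178.2]]
1.8 [[262.6, 175.2], [303.0, 175.5]]
```

View pics/z9.png

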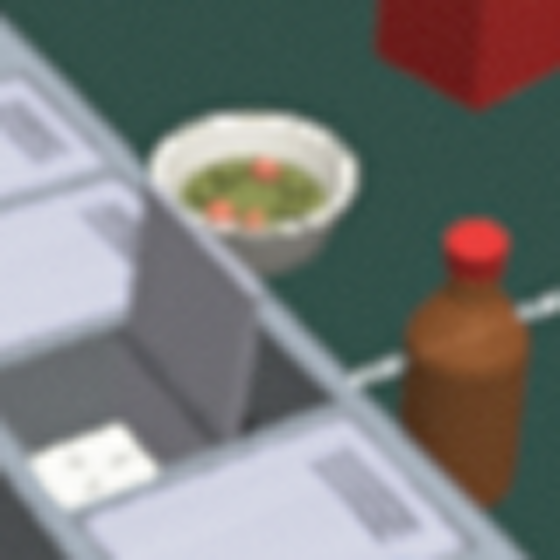

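View pics/z9t.png

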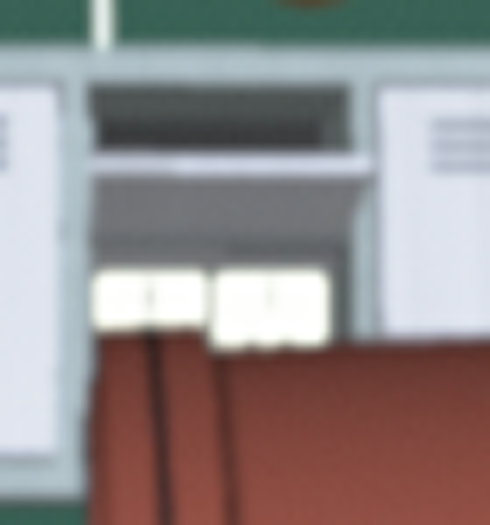

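Top view gives an edge row of about 178, so about 1.71 rad. The side view gives a corner column of about 277, so about 1.73 rad. Both are well past 1.5, and the other covers are flush.

```bash
python3 - <<'E'
from h import *
s=arm.read_state(); print(s['ee_pos'],s['ft_force'].round(2),abs(s['qd']).max(),s['time_s'])
arm.sign_off()
E
```

```text
[ 0.45181606 -0.04194339  0.24873609] [0.28 0.49 0.2 ] 0.00223529597278729 18.5
the job is handed in; nothing more can be done
```

The cover with the sockets is c, third from the left. It now stands open, leaning back at about 1.7 rad, and I handed the job in at 18.5 s of the 58 s allowed.

- **Finding it:** I pressed the ribs of a and b with a closed fingertip. Both were solid at about 6–7 N and gave only about 0.5 mm. Cover c dipped freely, so I did not press d.
- **Opening it:** I pressed c's ribs further down, to roughly 0.75 rad by eye, then moved to the front and pushed its raised edge over. The first, flat push jammed at the edge (measured about 9 N) and tripped the 20 N force stop three times. Following the edge's arc instead took almost no force.
- **Last checks:**
  - The edge of c measured about 1.71 rad in the top view and 1.73 rad in the side view, both above 1.5.
  - In the pictures, a, b and d look flush. I did not measure their angles.
  - The bowl, bottle, dish and tub look unmoved. The arm hid the wrapper stack and part of the chopsticks in the last top view, but an earlier side view showed both in place.
  - The arm was clear of everything, with about 0.6 N (noise) on the wrist.

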